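Scan and log a sample jar in the fume hood

ROBOT

A 6-joint arm with a two-finger parallel gripper is mounted at the origin on the work surface. World frame = base frame: x ahead of the robot, y to its left, z up, the work surface at z = 0. Lengths are in m, angles in degrees, forces in N, time in s.
With the tool pointing down it reaches from about 0.325 to 0.85 m from the base axis. Payload 15.5 kg.
Tool frame: the origin (TCP) lies midway between the tips of the shut fingers; the grasp point (between the pads) lies 19 mm behind it; z points along the fingers, y is the line along which they close (so a half turn about z gives the same grasp; the last joint's range is limited). The gripper opens to 91 mm and grips with 3 to 60 N. Pads are 32 mm wide; open, the fingers measure 118 mm over their backs; the gripper's body (76 mm by 178 mm) begins 60 mm behind the grasp point.
Start: joints at [-81.159, 28.281, 77.091, -0, 74.628, -5.472], TCP at [0.155, -0.606, 0.181] pointing down, gripper open.
Joint ranges: [-166.48, 166.48], [-47.26, 123.95], [12.59, 153.08], [-70.14, 250.14], [6.76, 159.57], [-176.63, 176.63]. Speed limits (degrees/s): [108.29, 108.29, 147.25, 172.46, 172.46, 172.46].

INTERFACE

Orientations are given as a 3x3 rotation matrix whose columns are the frame's x, y, z axes.
In Python, from bench import ctrl gives the robot as it stands. The module is installed in compiled form; this text tells all that it offers. Calls block until the motion is done:
- ctrl.goto(position, orientation): joint-space move of the TCP to a pose.
- ctrl.move_l(position, vel=0.15, ori=None, contact_N=None): straight line of the TCP; ori=None keeps the orientation; vel is the mean speed in m/s. With contact_N (N) it stops when the force on the tool has changed by that much, and returns True; else False.
- ctrl.movej(angles): joint-space move.
- ctrl.command_gripper(opening): opening from 0.0 (shut) to 1.0 (fully open); the grip force is fixed at half the most; returns when the fingers have stopped.
- ctrl.sleep(seconds).
- ctrl.ik(position, orientation): joint angles nearest the present ones, or None.
- ctrl.read_camera(name): name is "scene" or "side" or "wrist"; returns the picture (400x640x3 uint8, blue, green, red); there is no depth.
- ctrl.camera_params(name): a dict with "fx", "fy", "cx", "cy" (pixels), "pose" (4x4, takes a point from camera to world coordinates); the wrist camera has in their place "T_tool_cam" (4x4, takes a point from camera to tool coordinates, whose origin is the TCP and whose axes are the flange's). Camera axes: x right, y up, looking along -z (the intrinsics and any distortion apply to the point x, -y, -z); pixel columns grow to the right and rows downward; lengths in m; the calibration is good to about 2 mm. The wrist camera is an equidistant fisheye: a pixel r from the principal point sees the ray r / f radians off the axis. A picture is of the moment at which its call begins: read the wrist's pose just before it. camera_params takes no time and is no camera call.
A pose or a line that the arm cannot do raises ctrl.MotionError and nothing moves.
- ctrl.sign_off(): hands the job in; it is judged then, once.
Readings, each from a call of its own:
- ctrl.current_t(): time.
- ctrl.current_q(): joint angles.
- ctrl.current_dq(): joint speeds.
- ctrl.current_effort(): joint torques, N m.
- ctrl.current_tool_pos(): TCP position.
- ctrl.current_eef_rot(): TCP orientation.
- ctrl.current_contact_force(): force on the tool from outside, world axes, zero at the start.
- ctrl.current_wrist_torque(): the same for the moment, N m.
- ctrl.current_grip_width(): opening from 0.0 (shut) to 1.0 (fully open).
- ctrl.current_grasp_force(): force on a finger pad.
Only numpy, scipy, OpenCV 4.12 (cv2) and the standard library are available. Lean on these libraries where they do the work, as an engineer would, in place of code of your own. Each camera call takes 0.05 s, during which the arm holds its last target. There are 200 camera calls.

TASK

Log the blue-capped sample jar: stand it upright, wholly on the round scan pad, and let go of it, then squeeze the orange trigger of the clamped scanner fully home for a moment and let it spring back. Then book it in on the key box, pressing yellow, blue and green fully down in that order, one key at a time; do not scan or press any key before the jar is on the pad, never press the red key, and leave the jar on the pad and the other two jars standing where they are.

Things in the scene. Friction and masses are not known exactly. Their poses are not given: they have to be found in the camera images.
- jar_blue: a cream plastic sample jar, 60 mm in diameter and 90 mm tall, straight-sided from 0 to 60 mm (the straight part is where to grip it), paper label all round, BLUE screw cap 53 mm wide; 0.22 kg give or take 30 %. Loose, standing upright on the bench. Origin: centre of its underside; z up its axis. It is the one to be logged
- jar_white: a cream plastic sample jar, 60 mm in diameter and 90 mm tall, straight-sided from 0 to 60 mm (the straight part is where to grip it), paper label all round, white screw cap 53 mm wide; 0.22 kg give or take 30 %. Loose, standing upright on the bench. Origin: centre of its underside; z up its axis. A bystander
- jar_black: a cream plastic sample jar, 60 mm in diameter and 90 mm tall, straight-sided from 0 to 60 mm (the straight part is where to grip it), paper label all round, black screw cap 53 mm wide; 0.22 kg give or take 30 %. Loose, standing upright on the bench. Origin: centre of its underside; z up its axis. A bystander
- station: fixed scan station: grey plate 8 mm thick (x 200, y 305 mm). A white hand scanner is clamped on it on its side: pistol grip level, running from the head along the station's -x (towards the robot at yaw 0), nose looking along +y to a round pad. Head: x 0 to 71, y -125 to -5 mm, top 99 mm above the bench. Origin: on the bench below the head's robot-side face; x away from the robot, z up
- grip (a point): point on the grip's centre line across from the trigger face, 46 mm from the head, 70 mm above the bench; axes as the station's. The grip is a grey bar along x, 110 mm long, 30 mm thick in y, 28 mm tall; its plain back lies 15 mm to -y of this point, the trigger on the +y side; 48 mm of free air below it
- trigger_face (a point): middle of the orange trigger's outer (+y) face, 40 mm from its vertical hinge pin by the head; moves with it. Bar 60 mm long, 10 thick, 22 tall, splayed from the grip at rest. Grip back to trigger face, in y: 54 mm here at rest (58 mm 11 mm nearer the free end, 61 at the end), 43 mm squeezed. Two fingers pointing down, closing along station y round grip and trigger, squeeze it
- trigger (a joint): angle of the trigger: 0 let go, 0.28 rad fully squeezed (stop); spring-loaded, about 2 N at its face to start and 8 N at the stop, springs back by itself; the scan is taken beyond 0.22 rad
- pad (a point): centre of the top of the round black scan pad, 84 mm in diameter with a yellow edge, top 16 mm above the bench (8 mm above the plate); axes as the station's. The nose hood's face stands 117 mm to -y of it
- keybox: the fixed key box: white, 160 mm (x) by 140 mm (y), 30 mm tall, flat top with a dark display strip on the side away from the robot and four coloured keys: near row yellow (+y) and blue (-y), far row green (+y) and red (-y); rows 60 mm apart, columns 64 mm. Origin: centre of its underside; x away from the robot at yaw 0, z up
- key_yellow_top (a point): the yellow key: spring push button, 28 mm in diameter, in a round grey collar 44 mm wide. This point is the centre of its top face, 52 mm above the bench when up and 10 mm above its collar; it is pushed straight down
- key_yellow (a joint): travel of the yellow key: 0 up, 0.006 m fully down; it needs 1.5 N to start and 5 N at the bottom, springs back by itself, and counts as pressed beyond 0.004 m
- key_blue_top (a point): the blue key: spring push button, 28 mm in diameter, in a round grey collar 44 mm wide. This point is the centre of its top face, 52 mm above the bench when up and 10 mm above its collar; it is pushed straight down
- key_blue (a joint): travel of the blue key: 0 up, 0.006 m fully down; it needs 1.5 N to start and 5 N at the bottom, springs back by itself, and counts as pressed beyond 0.004 m
- key_green_top (a point): the green key: spring push button, 28 mm in diameter, in a round grey collar 44 mm wide. This point is the centre of its top face, 52 mm above the bench when up and 10 mm above its collar; it is pushed straight down
- key_green (a joint): travel of the green key: 0 up, 0.006 m fully down; it needs 1.5 N to start and 5 N at the bottom, springs back by itself, and counts as pressed beyond 0.004 m
- key_red_top (a point): the red key: spring push button, 28 mm in diameter, in a round grey collar 44 mm wide. This point is the centre of its top face, 52 mm above the bench when up and 10 mm above its collar; it is pushed straight down
- key_red (a joint): travel of the red key: 0 up, 0.006 m fully down; it needs 1.5 N to start and 5 N at the bottom, springs back by itself, and counts as pressed beyond 0.004 m

How it is judged:
By the outcome, as a careful person would: the job done as asked, in the order asked, and still so for the second after the job is handed in, with the robot touching nothing.
It also fails if it takes over 54 s, if anything falls off the work surface, if the arm or the gripper's body presses on something with over 40 N, if the wrist force passes 120 N, or if a joint passes its speed limit or range.

## Working session

There is one attempt and no reset: what is moved stays moved. The work goes in short steps, each a Python script; the robot and the scene stay as the last script left them, time stands still between calls to the robot, and variables do not carry over. Pictures are saved under pics/ and viewed, at most 10 in all, crops included, and the job is handed in when it is done.

```bash
mkdir -p pics; python3 - <<'E'
from bench import ctrl
import cv2
for n in("scene","side","wrist"):
    cv2.imwrite(f"pics/{n}0.png",ctrl.read_camera(n)); print(n,ctrl.camera_params(n))
print(ctrl.current_t(),ctrl.current_tool_pos(),ctrl.current_eef_rot())
E
```

```text
scene {'fx': 464.77309722001627, 'fy': 464.77309722001627, 'cx': 321.56925805241866, 'cy': 201.0055672952737, 'pose': array([[-0.20489898, -0.62135177,  0.75626608,  1.47209727],
       [ 0.9785935 , -0.11484022,  0.17078199,  0.24446   ],
       [-0.01926593,  0.77507012,  0.63158145,  0.89115109],
       [ 0.        ,  0.        ,  0.        ,  1.        ]])}
side {'fx': 370.4292898508837, 'fy': 370.4292898508837, 'cx': 320.1370650960005, 'cy': 193.66440224307627, 'pose': array([[ 0.91007517,  0.29986786, -0.28608121,  0.2620696 ],
       [-0.41426953,  0.67818644, -0.60699581, -0.49975548],
       [ 0.01199786,  0.67092654,  0.74142675,  0.73886069],
       [ 0.        ,  0.        ,  0.        ,  1.        ]])}
wrist {'fx': 309.70691628693146, 'fy': 309.70691628693146, 'cx': 317.93038737026376, 'cy': 194.84607686509952, 'T_tool_cam': array([[-7.35252076e-04,  9.72784404e-01,  2.31710945e-01,
         6.49773572e-02],
       [ 9.99999635e-01,  6.14296959e-04,  5.94159701e-04,
         2.01915370e-03],
       [ 4.35649961e-04,  2.31711297e-01, -9.72784501e-01,
        -2.04536417e-01],
       [ 0.00000000e+00,  0.00000000e+00,  0.00000000e+00,
         1.00000000e+00]])}
0.15 [ 0.15447008 -0.60530535  0.18058179] [[ 9.68960307e-01  2.47216320e-01 -1.17651033e-04]
 [ 2.47216326e-01 -9.68959915e-01  8.78216987e-04]
 [ 1.03110436e-04 -8.80042658e-04 -9.99999607e-01]]
```

View pics/scene0.png

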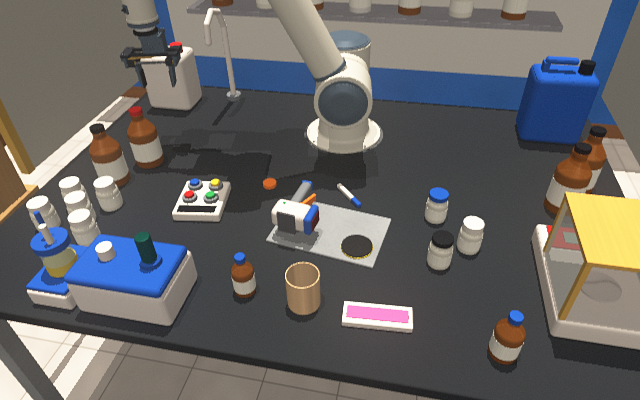

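View pics/side0.png

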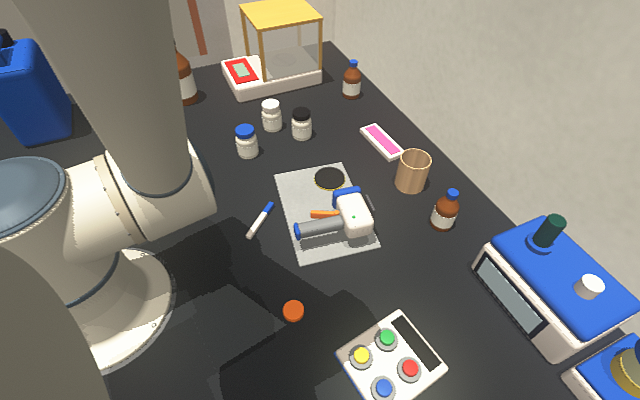

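```bash
cat > h.py <<'E'
from bench import ctrl
import cv2, numpy as np
def ray(name,u,v,T=None):
    p=ctrl.camera_params(name); x,y=(u-p["cx"])/p["fx"],(v-p["cy"])/p["fy"]
    if name=="wrist":
        r=np.hypot(x,y)+1e-12; d=np.array([x/r*np.sin(r),-y/r*np.sin(r),-np.cos(r)])
        P=T@p["T_tool_cam"]
    else: d=np.array([x,-y,-1]); P=p["pose"]
    d=P[:3,:3]@d; return P[:3,3],d/np.linalg.norm(d)
def atz(r,z): o,d=r; return o+d*(z-o[2])/d[2]
def tri(rs):
    A=sum(np.eye(3)-np.outer(d,d) for o,d in rs); b=sum((np.eye(3)-np.outer(d,d))@o for o,d in rs)
    X=np.linalg.solve(A,b); return X,[np.linalg.norm(np.cross(X-o,d)) for o,d in rs]
def toolT():
    T=np.eye(4); T[:3,3]=ctrl.current_tool_pos(); T[:3,:3]=ctrl.current_eef_rot(); return T
def down(yaw):  # tool closing axis y at angle yaw from world y
    c,s=np.cos(yaw),np.sin(yaw); return np.array([[c,s,0],[s,-c,0],[0,0,-1.]])
E
python3 - <<'E'
from h import *
np.set_printoptions(precision=4,suppress=True)
pts=dict(bluecap=((438,191),(245,129)),whitecap=((473,222),(271,102)),blackcap=((441,238),(302,114)),pad=((357,246),(330,178)),
 yel=((215,182),(361,355)),blu=((195,182),(384,387)),grn=((210,194),(387,337)),red=((190,195),(410,367)))
for k,(a,b) in pts.items(): print(k,*tri([ray("scene",*a),ray("side",*b)]))
s=cv2.imread("pics/scene0.png")[165:285,160:500]; cv2.imwrite("pics/sc.png",cv2.resize(s,None,fx=2.35,fy=2.35,interpolation=2))
E
```

```text
bluecap [0.4196 0.3354 0.0945] [np.float64(0.0021181322239247364), np.float64(0.002118132223924576)]
whitecap [0.5298 0.4264 0.0942] [np.float64(0.0005859378540017977), np.float64(0.0005859378540017979)]
blackcap [0.5966 0.3474 0.0851] [np.float64(0.0010801214193776481), np.float64(0.0010801214193777767)]
pad [0.5906 0.138  0.0129] [np.float64(0.0013687163306534008), np.float64(0.0013687163306533266)]
yel [ 0.4329 -0.3216  0.0487] [np.float64(0.0004239629410024212), np.float64(0.0004239629410025093)]
blu [ 0.4432 -0.3835  0.0477] [np.float64(0.0012349989322827902), np.float64(0.0012349989322828746)]
grn [ 0.4925 -0.3132  0.0496] [np.float64(0.00048809101677477033), np.float64(0.00048809101677487377)]
red [ 0.5029 -0.3738  0.0451] [np.float64(0.0014769675108176792), np.float64(0.0014769675108174916)]
```

```bash
python3 - <<'E'
from h import *
import pickle
V=[]
for p,y in (([.43,-.30,.22],.17),([.43,-.38,.2],.17),([.50,.05,.25],0),([.50,.17,.25],0),([.46,.30,.25],0)):
    ctrl.goto(np.array(p),down(y)); ctrl.sleep(.1); T=toolT(); V.append((T,ctrl.read_camera("wrist")))
    print(ctrl.current_t(),T[:3,3],ctrl.current_q())
pickle.dump(V,open("V.pkl","wb"))
for n,i,j in(("a",0,1),("b",2,3)):
    cv2.imwrite(f"pics/w{n}.png",np.vstack([cv2.resize(V[k][1],(480,300),interpolation=3) for k in(i,j)]) if n=="a" else V[i][1])
cv2.imwrite("pics/w3.png",V[3][1]);cv2.imwrite("pics/w4.png",V[4][1])
E
```

```text
1.825 [ 0.42963019 -0.30088961  0.21985736] [-4.15184967e+01  1.79471541e+01  8.79942262e+01 -5.68582783e-03
  7.40676506e+01  3.88102773e+01]
2.4 [ 0.42979729 -0.37985546  0.19996893] [-4.74080263e+01  2.30673795e+01  8.30407681e+01  9.54363173e-03
  7.38919065e+01  3.28370800e+01]
4.1583 [0.50017098 0.04921056 0.24986024] [-1.18084728e+00  1.45241816e+01  8.80756286e+01 -4.91915309e-03
  7.74136383e+01  8.88787668e+01]
4.8583 [0.50014396 0.16918484 0.24994614] [ 1.21997968e+01  1.67195797e+01  8.48527410e+01 -1.07577793e-02
  7.84320369e+01  1.02272714e+02]
5.6083 [0.46043628 0.29906043 0.25003003] [ 2.67676836e+01  1.85397272e+01  8.20974622e+01 -1.01241096e-02
  7.93628675e+01  1.16861258e+02]
```

View pics/wa.png

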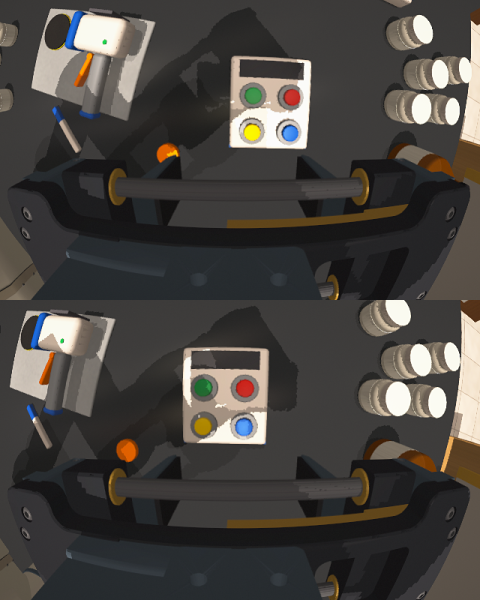

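View pics/wb.png

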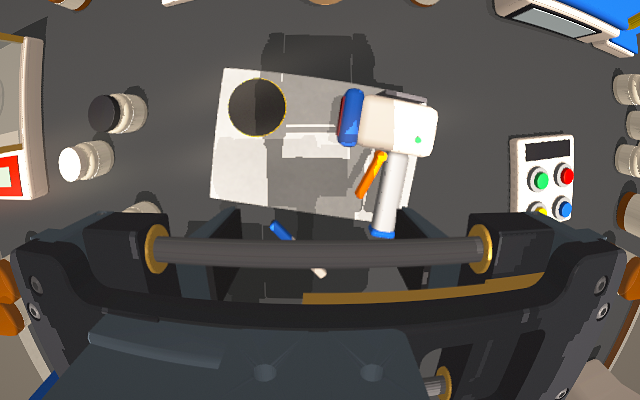

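View pics/w3.png

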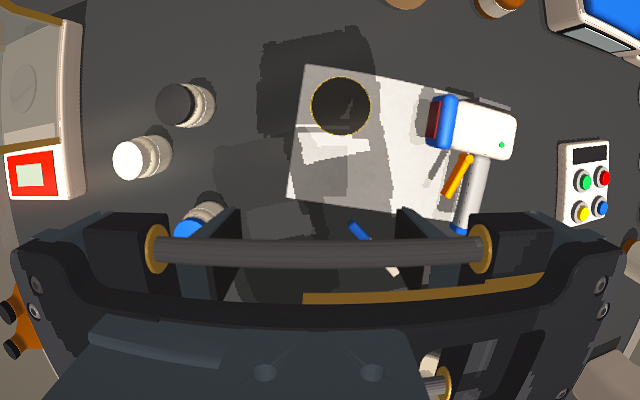

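View pics/w4.png

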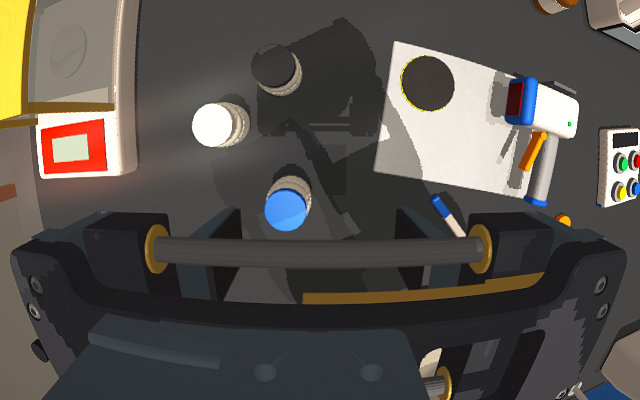

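```bash
python3 - <<'E'
from h import *
import pickle
np.set_printoptions(precision=4,suppress=True)
V=pickle.load(open("V.pkl","rb"))
S,D=cv2.imread("pics/scene0.png"),cv2.imread("pics/side0.png")
def seg(im,u,v,tol=(8,110,80),R=26):
    h=cv2.cvtColor(im,cv2.COLOR_BGR2HSV).astype(int); c=h[v,u]
    m=np.zeros(im.shape[:2],np.uint8); d=abs(h-c); d[...,0]=np.minimum(d[...,0],180-d[...,0])
    m[(d[...,0]<=tol[0])&(h[...,1]>110)&(h[...,2]>50)]=255
    k=np.zeros_like(m); k[max(v-R,0):v+R,max(u-R,0):u+R]=255; m&=k
    n,l=cv2.connectedComponents(m); q=(l==l[v,u]).astype(np.uint8)
    x,y,w,hh=cv2.boundingRect(q); M=cv2.moments(q,True)
    return M['m10']/M['m00'],M['m01']/M['m00'],M['m00'],w,hh
keys=dict(yel=[(336,176),(271,168)],blu=[(387,176),(325,168)],grn=[(337,128),(272,116)],red=[(389,129),(325,117)])
K={}
for k,p in keys.items():
    s=[seg(V[i][1],*p[i],R=20) for i in(0,1)]
    r=[ray("wrist",*s[i][:2],V[i][0]) for i in(0,1)]
    print(k,[np.round(a,1) for a in s],*tri(r),[atz(q,.052)[:2] for q in r])
r=[ray("wrist",u,v,V[i][0]) for i,u,v in((2,257,106.5),(3,341,105.5),(4,427.5,83))]
print("pad",*tri(r),[atz(q,.016)[:2] for q in r])
s=seg(V[4][1],287,211,R=35); r=ray("wrist",*s[:2],V[4][0]); print("bluecap",s,atz(r,.09), tri([r,ray("scene",438,191),ray("side",245,129)]))
for nm,P in dict(TL=((2,224,68),(3,305,65),(4,394,41)),BL=((2,210,198),(3,286,198),(4,375,172)),gripend=((2,382,235),(3,459,230),(4,536,203)),pin=((2,382,155),(3,467,157)),tip=((2,359,196),(3,448,193))).items():
    r=[ray("wrist",u,v,V[i][0]) for i,u,v in P]; z={'T':.008,'B':.008}.get(nm[0],.08); print(nm,*tri(r),[atz(q,z)[:2] for q in r])
C=[V[2][1][80:250,330:450],V[3][1][80:250,410:530],V[4][1][60:230,480:600]]
cv2.imwrite("pics/crop.png",cv2.resize(np.hstack(C),None,fx=2.2,fy=2.2,interpolation=cv2.INTER_CUBIC))
E
```

```text
yel [array([335.7, 176. , 392. ,  23. ,  23. ]), array([270.3, 168. , 458. ,  24. ,  25. ])] [ 0.4332 -0.3243  0.0473] [np.float64(5.522868407360995e-05), np.float64(5.522868407358041e-05)] [array([ 0.4339, -0.3239]), array([ 0.4341, -0.3249])]
blu [array([386.4, 177.3, 371. ,  22. ,  22. ]), array([324.8, 169. , 429. ,  23. ,  23. ])] [ 0.4427 -0.3875  0.0479] [np.float64(9.185565291649464e-06), np.float64(9.18556529168372e-06)] [array([ 0.4432, -0.3864]), array([ 0.4433, -0.3873])]
grn [array([337.3, 127.1, 370. ,  22. ,  21. ]), array([270.5, 116.4, 424. ,  24. ,  23. ])] [ 0.4929 -0.3155  0.0483] [np.float64(1.8220856272804376e-05), np.float64(1.822085627288569e-05)] [array([ 0.4929, -0.3153]), array([ 0.4929, -0.3161])]
red [array([388.8, 129.5, 397. ,  22. ,  22. ]), array([326.3, 117.3, 454. ,  24. ,  24. ])] [ 0.502  -0.3789  0.0463] [np.float64(3.5931360603686064e-05), np.float64(3.593136060346555e-05)] [array([ 0.5018, -0.3776]), array([ 0.5019, -0.3788])]
pad [0.59   0.1348 0.0089] [np.float64(0.0003692562837919635), np.float64(0.0003455185102396155), np.float64(0.00041475
[... 566 characters left out ...]
040858266306229057), np.float64(0.0007458535962107539), np.float64(0.0006081896090198661)] [array([0.4545, 0.2148]), array([0.4544, 0.2152]), array([0.454 , 0.2132])]
gripend [ 0.4215 -0.0356  0.0731] [np.float64(0.0026450319801502456), np.float64(0.004174918093065517), np.float64(0.0018895032563727796)] [array([ 0.4222, -0.0362]), array([ 0.4261, -0.0276]), array([ 0.4234, -0.0321])]
pin [ 0.526  -0.0331  0.0712] [np.float64(0.00030615703320146435), np.float64(0.00030615703320147303)] [array([ 0.5266, -0.0313]), array([ 0.5272, -0.0285])]
tip [ 0.4772 -0.0034  0.0821] [np.float64(0.001837714373993389), np.float64(0.0018377143739932683)] [array([ 0.4748, -0.0038]), array([ 0.4786, -0.0041])]
```

View pics/crop.png

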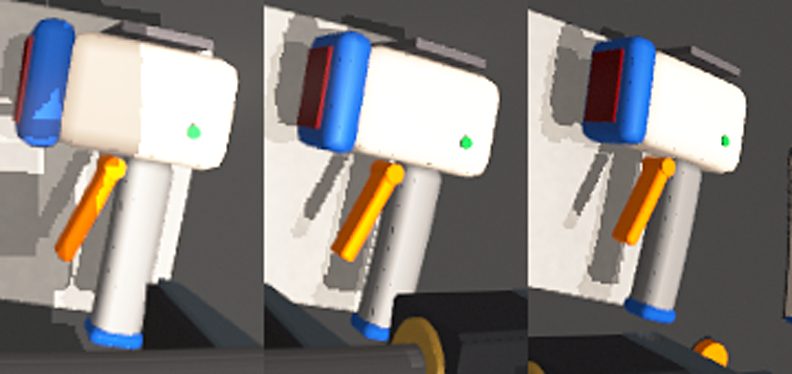

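```bash
python3 - <<'E'
from h import *
import pickle
np.set_printoptions(precision=4,suppress=True)
V=pickle.load(open("V.pkl","rb"))
for nm,P in dict(nearhead=((2,396.8,154.1),(3,481.4,158.2),(4,550.5,137.3)),bluejoint=((2,383.2,227.7),(4,537.3,199)),pintop=((2,330+115/2.2,80+167/2.2),(3,410+131/2.2,80+174/2.2),(4,480+140/2.2,60+168/2.2)),tip=((2,330+67/2.2,80+248/2.2),(3,410+79/2.2,80+250/2.2),(4,480+96/2.2,60+236/2.2))).items():
    r=[ray("wrist",u,v,V[i][0]) for i,u,v in P]; print(nm,*tri(r),[atz(q,.072)[:2] for q in r])
R=down(0); x,y=.4203,.337
ctrl.goto(np.array([x,y,.15]),R); ctrl.move_l([x,y,.026],.15)
print(ctrl.current_contact_force())
ctrl.command_gripper(0.0); print("grip",ctrl.current_grip_width()*91,ctrl.current_grasp_force())
ctrl.move_l([x,y,.13],.15); print(ctrl.current_grip_width()*91)
ctrl.goto(np.array([.590,.136,.13]),R); ctrl.move_l([.590,.136,.06],.15)
print(ctrl.current_t()); F0=ctrl.current_contact_force()
c=ctrl.move_l([.590,.136,.036],.04,contact_N=4); print(c,ctrl.current_tool_pos(),ctrl.current_contact_force()-F0,ctrl.current_t(),ctrl.current_grip_width()*91)
E
```

```text
nearhead [ 0.5259 -0.052   0.0765] [np.float64(0.0019940769961889447), np.float64(0.0012174219968509958), np.float64(0.0020322820790339593)] [array([ 0.5273, -0.0522]), array([ 0.5256, -0.056 ]), array([ 0.5239, -0.0557])]
bluejoint [ 0.429  -0.0389  0.0735] [np.float64(0.0010182357625488855), np.float64(0.0010182357625489746)] [array([ 0.4295, -0.039 ]), array([ 0.4275, -0.0407])]
pintop [ 0.5249 -0.0314  0.082 ] [np.float64(0.000852695095502398), np.float64(0.00013563482807938797), np.float64(0.0007689391254754532)] [array([ 0.5246, -0.0334]), array([ 0.5237, -0.0369]), array([ 0.5241, -0.0404])]
tip [ 0.4753 -0.0072  0.0674] [np.float64(0.0007746066545959491), np.float64(0.0006559272702383366), np.float64(0.0003467622073361375)] [array([ 0.4772, -0.0067]), array([ 0.4759, -0.0047]), array([ 0.4757, -0.0039])]
[ 0.0744 -1.2573  0.2764]
grip 55.947868603529535 30.061038192361593
55.82670083362699
10.2417
True [0.5902 0.1366 0.0414] [0.3066 2.8636 3.0125] 10.725 56.44215572346478
```

```bash
python3 - <<'E'
from h import *
ctrl.command_gripper(1.0); ctrl.sleep(.2); ctrl.move_l([.590,.136,.17],.15)
R=down(np.radians(-8.3))
ctrl.goto(np.array([.4845,-.041,.16]),R); ctrl.sleep(.1)
a=ctrl.read_camera("wrist"); b=ctrl.read_camera("scene")[170:290,230:420]
cv2.imwrite("pics/p1.png",np.vstack([a[:270],cv2.resize(b,(507,320),interpolation=2)[:, :] if 0 else cv2.copyMakeBorder(cv2.resize(b,(507,320),interpolation=2),0,0,0,133,0)]))
print(ctrl.current_t(),ctrl.current_tool_pos(),ctrl.current_q())
E
```

```text
13.6667 [ 0.48531165 -0.0401319   0.15994169] [-1.17637854e+01  1.86868575e+01  9.76960918e+01  9.13133964e-03
  6.35996915e+01  8.64375915e+01]
```

View pics/p1.png

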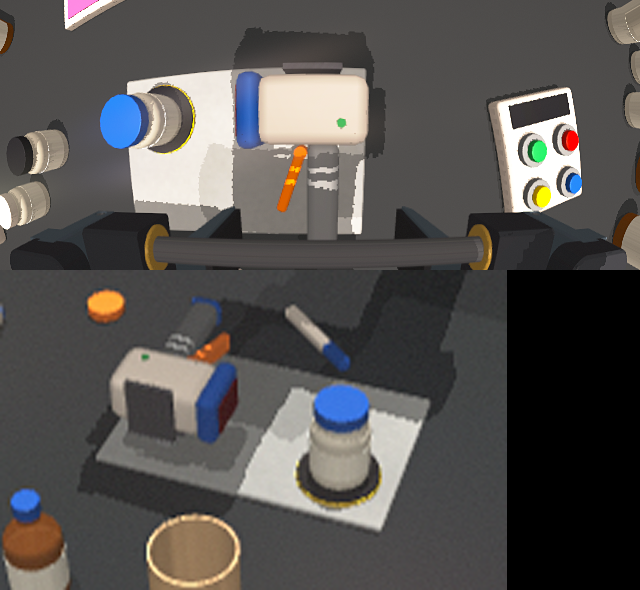

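The jar stands upright inside the pad's yellow ring (wrist view about (165,120)), and the grip (323,190) and trigger (290,180) lie between the fingers. Next I squeeze the trigger.

```bash
python3 - <<'E'
from h import *
np.set_printoptions(precision=4,suppress=True)
p=[.4845,-.041]
c=ctrl.move_l(p+[.053],.12,contact_N=8); print(c,ctrl.current_tool_pos(),ctrl.current_contact_force())
if not c:
    for w in(.7,.6,.55,.5,.45,.40):
        ctrl.command_gripper(w); print(w,ctrl.current_grip_width()*91,ctrl.current_grasp_force(),ctrl.current_contact_force(),ctrl.current_t())
    ctrl.sleep(.3); a=ctrl.read_camera("wrist"); cv2.imwrite("pics/sq.png",cv2.resize(a[:270,160:500],None,fx=2.2,fy=2.2,interpolation=2))
    print(ctrl.current_grip_width()*91)
E
```

```text
False [ 0.4849 -0.0411  0.0535] [ 0.0177  0.4481 -0.4801]
0.7 63.69294935872541 0.0 [-0.1301  0.4243 -0.0378] 15.3083
0.6 54.549378954956566 0.0 [-0.3571 -0.4709 -0.0029] 15.675
0.55 49.99908896097869 0.0 [ 0.3019 -0.4183  0.3469] 15.9833
0.5 45.16049387836837 0.0 [-0.1699 -0.5718  0.1079] 16.2917
0.45 41.04951396695975 0.0 [ 0.2149 -0.473  -0.5679] 16.6
0.4 36.79223042205127 0.0 [ 0.499  -1.0548 -0.1375] 16.9083
36.69455566316712
```

View pics/sq.png

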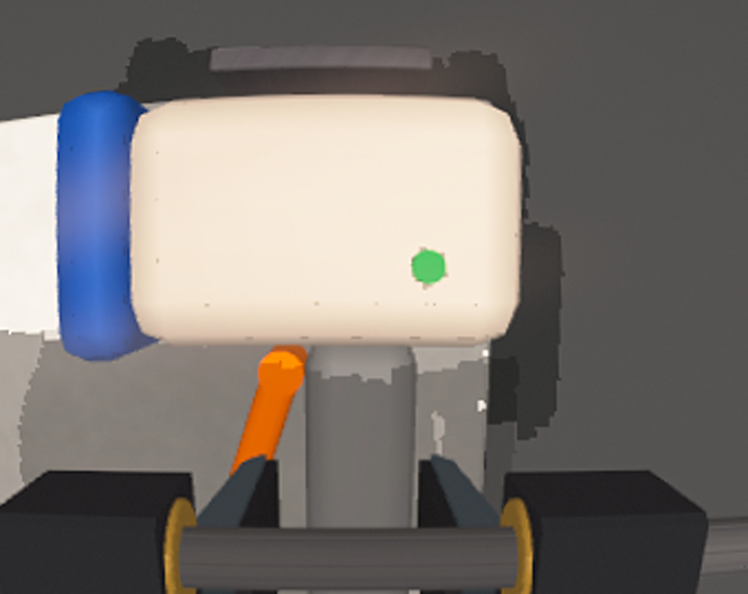

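```bash
python3 - <<'E'
from h import *
np.set_printoptions(precision=1,suppress=True)
p=ctrl.camera_params("wrist"); Ti=np.linalg.inv(p["T_tool_cam"])
def proj(X):
    c=Ti[:3,:3]@X+Ti[:3,3]; v=np.array([c[0],-c[1]]); n=np.linalg.norm(v); t=np.arctan2(n,-c[2])
    return v/n*t*p["fx"]+[p["cx"],p["cy"]]
for w in(.0367,.091):
  for x in(.016,0.011,.0,):
    print(w,x,[proj(np.array([x,s*w/2,z])) for z in(0,-.019,-.04) for s in(-1,1)])
T=toolT(); Tn=np.linalg.inv(T)
for n,X in dict(grip=(.485,-.0476,.07),pin=(.525,-.034,.081),tip=(.4753,-.0072,.0674)).items():
    X=Tn[:3,:3]@np.array(X)+Tn[:3,3]; q=proj(X); print(n,X*1000,q,(q-[160,0])*2.2)
print(ctrl.current_tool_pos()*1000)
E
```

```text
0.0367 0.016 [array([288.5, 196.3]), array([342.4, 196.2]), array([285.7, 203.5]), array([344.7, 203.5]), array([281.9, 213.2]), array([347.8, 213.2])]
0.0367 0.011 [array([288.7, 203.4]), array([342.2, 203.3]), array([285.9, 211.2]), array([344.5, 211.2]), array([282.2, 221.8]), array([347.6, 221.8])]
0.0367 0.0 [array([289.1, 218.6]), array([341.9, 218.6]), array([286.4, 227.7]), array([344.1, 227.8]), array([282.9, 239.9]), array([347., 240.])]
0.091 0.016 [array([249.6, 196.3]), array([381.5, 196.2]), array([243.3, 203.4]), array([387.4, 203.3]), array([234.8, 212.9]), array([395.2, 212.9])]
0.091 0.011 [array([250. , 203.3]), array([381.1, 203.2]), array([243.8, 211. ]), array([386.9, 210.9]), array([235.5, 221.3]), array([394.6, 221.3])]
0.091 0.0 [array([250.9, 218.3]), array([380.3, 218.3]), array([244.9, 227.3]), array([385.9, 227.3]), array([237. , 239.1]), array([393.2, 239.2])]
grip [  1.5   6.5 -17. ] [325.4 224.6] [363.8 494.2]
pin [ 39.1 -12.8 -28. ] [292.8 168.9] [292.1 371.5]
tip [-14.  -32.1 -14.4] [267.4 244.9] [236.2 538.7]
[484.5 -41.   53. ]
```

The fingers reach about 30 mm less far than the TCP suggests: in the picture the tips (280,208) and (350,208) match tool z ≈ -0.03. They closed just over the top of the trigger, so I open and go lower.

```bash
python3 - <<'E'
from h import *
np.set_printoptions(precision=4,suppress=True)
p=[.4845,-.041]
ctrl.command_gripper(1.0); 
c=ctrl.move_l(p+[.028],.06,contact_N=5); print(c,ctrl.current_tool_pos(),ctrl.current_contact_force())
if not c:
    for w in(.65,.55,.5,.45,.40):
        ctrl.command_gripper(w); print(w,ctrl.current_grip_width()*91,ctrl.current_grasp_force(),ctrl.current_contact_force(),ctrl.current_t())
    ctrl.sleep(.3); a=ctrl.read_camera("wrist"); cv2.imwrite("pics/sq2.png",cv2.resize(a[:270,160:500],None,fx=2.2,fy=2.2,interpolation=2))
    print(ctrl.current_grip_width()*91,ctrl.current_grasp_force(),ctrl.current_t())
E
```

```text
False [ 0.4843 -0.041   0.0277] [-0.0505 -0.8626  0.0253]
0.65 59.17409532681394 2.4073121754918247 [-2.7261  4.9087  0.6997] 19.425
0.55 50.16068578026064 3.2651887089014053 [-3.5829  7.2752  1.3144] 19.7917
0.5 45.06071263276491 14.196071326732635 [ 0.3245 28.5699  1.4151] 20.1
0.45 42.87147159559117 29.932225942611694 [ 2.96   41.6105  0.1746] 20.3417
0.4 42.33900080321078 29.93459165096283 [ 3.0807 41.9628  0.3747] 20.5583
42.629527620357635 29.934576898813248 20.9083
```

```bash
python3 - <<'E'
from h import *
np.set_printoptions(precision=4,suppress=True)
ctrl.command_gripper(1.0); ctrl.sleep(.2)
ctrl.move_l([.4845,-.041,.17],.15); print(ctrl.current_contact_force(),ctrl.current_t())
R=down(np.radians(9))
ctrl.goto(np.array([.434,-.3243,.13]),R); ctrl.command_gripper(0.0); print(ctrl.current_grip_width(),ctrl.current_t())
p=[.434,-.3243]
ctrl.move_l(p+[.075],.15); ctrl.sleep(.1); F=ctrl.current_contact_force()
c=ctrl.move_l(p+[.010],.035,contact_N=10); print(c,ctrl.current_tool_pos(),ctrl.current_contact_force()-F,ctrl.current_t())
E
```

```text
[-0.8287 -0.276   0.2302] 23.075
0.0026014646774092623 25.5583
True [ 0.434  -0.3243  0.0132] [-2.0993  1.491  12.3917] 27.7833
```

```bash
python3 - <<'E'
from h import *
np.set_printoptions(precision=4,suppress=True)
ctrl.sleep(.15); cv2.imwrite("pics/k1.png",ctrl.read_camera("side")); ctrl.move_l([.434,-.3243,.045],.1)
for i,p in enumerate(([.4432,-.387],[.4929,-.3157])):
    ctrl.move_l(p+[.045],.15); ctrl.move_l(p+[.026],.1); ctrl.sleep(.1); F=ctrl.current_contact_force()
    for n in(2.5,9):
        c=ctrl.move_l(p+[.010],.03,contact_N=n); print(c,ctrl.current_tool_pos(),ctrl.current_contact_force()-F,ctrl.current_t())
    ctrl.sleep(.15); cv2.imwrite(f"pics/k{i+2}.png",ctrl.read_camera("side")); ctrl.move_l(p+[.045],.1)
ctrl.move_l(p+[.2],.15); ctrl.sleep(.1)
b=ctrl.read_camera("scene"); c=[cv2.imread(f"pics/k{i}.png")[270:400,310:470] for i in(1,2,3)]
top=cv2.resize(np.hstack(c),(800,217)); bot=cv2.resize(b[150:300,160:500],(800,353))
o=cv2.imread("pics/sq2.png"); cv2.imwrite("pics/fin.png",np.vstack([top,bot])); 
s=ctrl.read_camera("side"); cv2.imwrite("pics/side_end.png",s); print(ctrl.current_t(),ctrl.current_contact_force())
E
```

```text
True [ 0.4434 -0.3872  0.0148] [ 0.73   -0.8672  4.4316] 29.8917
True [ 0.4435 -0.3873  0.0131] [-3.7688  3.2242 19.7878] 30.1
True [ 0.4932 -0.3159  0.0152] [ 0.4742 -0.2382  3.4111] 32.3667
True [ 0.4932 -0.316   0.0133] [-2.5799  1.182  12.2982] 32.575
34.6333 [-0.171   0.1172  0.4828]
```

View pics/fin.png

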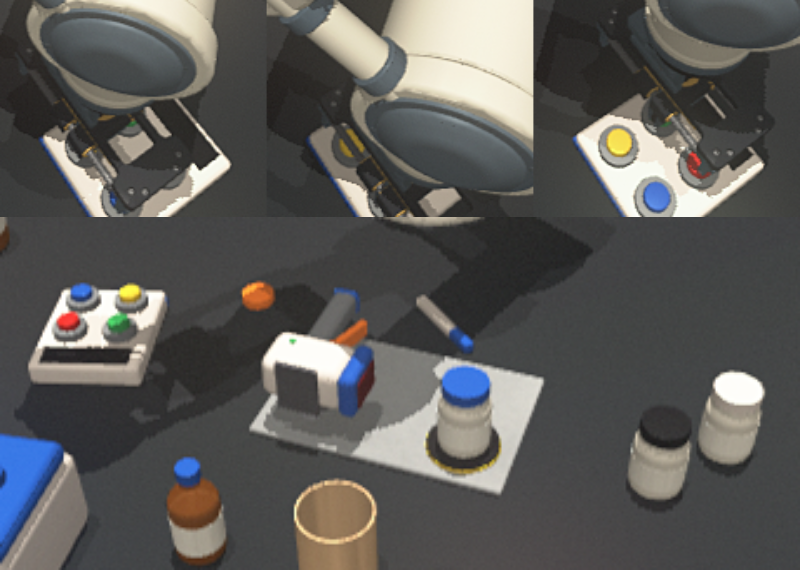

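```bash
python3 -c "
from bench import ctrl
print(ctrl.sign_off())"
```

```text
the job is handed in; nothing more can be done
None
```

The job is handed in at about 35 s: blue-capped jar upright on the pad, trigger squeezed home (43 mm across, 30 N) on the second try and sprung back, then yellow, blue and green pressed to the bottom in that order, red key and the other two jars untouched.

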